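# Function check of the dish conveyor's emergency stop

## Task

Check the emergency stop of the Petri-dish conveyor before the shift: push the red mushroom button in until it latches, twist it clockwise as its arrows show until it springs all the way back out, then press the blue reset button fully in and let it come back, so that the line is armed again. Work with the fingertips only: push and turn, but do not clamp the red head between the fingers, and do not push or twist it roughly. Leave the green start button unpressed, and leave the dishes, the pen and the swab can standing where they are.

Things in the scene. Friction and masses are not known exactly. Their poses are not given: they have to be found in the camera images.
- stop_top (a point): middle of the top face of the red mushroom head (highest point of the emergency stop; 40 mm above the station's lid when out, about 34 mm when latched). A straight grip bar, 40 mm long, 10 mm thick, runs across the head's dome through this point; its top is 11 mm above the dome and 13 to 16 mm above the rim. x axis: along the bar (turns with the head); z: up
- stop_push (a joint): how far the red head is pushed in, m: 0 fully out, 0.006 latched, 0.009 end stop. The push needed grows to about 11 N at 3 mm, then it clicks over the latch at 6 mm and stays in. Only a twist lets it out; its spring (7 N when out, 11 N when in) then lifts it 6 mm, unless a finger sits on the head and holds it down
- stop_twist (a joint): how far the red head is turned clockwise seen from above, rad: 0 at rest, stop at 0.9. The latch lets go at about 0.5 rad; a light spring (under 0.1 N m) turns the head back when it is let go. A steady sideways push on one end of the grip bar, or on both ends in opposite directions, turns it
- stop_base: fixed yellow disc, 64 mm across and 3 mm thick, with the black collar (8 mm high in all) of the emergency stop, on the station's lid. Origin: on the head's turning axis, at the lid's surface. Above it the red head is 45 mm across, with its rim 18 to 24 mm above the lid when out
- reset_button (a joint): how far the blue reset button is pressed, m: 0 out, 0.006 fully in. A spring returns it; fully in takes 5 N
- reset_button_top (a point): middle of the top of the blue reset button, 28 mm across, in a round aluminium bezel 44 mm across and 12 mm high; when out its top is 22 mm above the lid. It is pressed straight down
- start_button (a joint): how far the green start button is pressed, m: 0 out, 0.006 fully in. To be left alone
- start_button_top (a point): middle of the top of the green start button, same make and size as the blue one; to be left alone
- station: grey operator station, a fixed box 100 x 290 x 80 mm (x, y, z) with a flat level lid. Origin: middle of its underside on the bench. The stop, the blue and the green button stand in a row along its y axis, 90 mm apart, in any order
- conveyor: fixed bench conveyor, 150 mm wide, 860 mm long along its y axis, belt 118 mm above the bench, beyond the station. Origin: on the bench under its middle. Guide rods 137 mm high; at the +y end a marking head, at the -y end a dish magazine, both up to about 250 mm high
- belt_dish: loose closed Petri dish on the belt, 89 mm across, 15 mm high, origin under its centre; to be left alone
- bench_dish: two stacked Petri dishes (one piece) on the bench by the station's +y end, 89 mm across, 30 mm high, origin under the centre; to be left alone
- swab_can: loose red can with swab tubes on the bench by the station's -y end, 73 mm across, 147 mm high, origin under its centre; to be left alone
- pen: loose black and white marker pen lying on the bench between the station and the robot, 135 mm long along its x axis, 14 mm thick; to be left alone

How it is judged:
On the way, in this order (a step that is already met when the one before it is completed fails the run):
1. the red button is pushed in until it latches (value of joint stop_push above 0.0053 m), for 0.3 s.
2. a twist has released it and it has sprung right back out (value of joint stop_push below 0.001 m), for 0.2 s.
3. the blue reset button is pressed in (value of joint reset_button above 0.0045 m and value of joint stop_push below 0.001 m), for 0.1 s.
At the end, for the whole second after the job is handed in: The red head is fully out (within 1 mm) and turned back to rest (within 0.1 rad); the blue and green buttons are out (within 1 mm); the dishes, the pen and the swab can are within 20 mm of where they stood (value of joint each of stop_push, reset_button, start_button below 0.001 m and value of joint stop_twist below 0.1 rad and distance of each of belt_dish, bench_dish, swab_can, pen from where it was at the start of the episode below 0.02 m); the robot touches nothing.
It fails at once if the green start button is pressed (more than 2 mm) (value of joint start_button above 0.002 m).
It fails at once if the red head is clamped, or pushed with more than 38 N (contact force between the fingers and stop_twist above 38 N).
It fails at once if a dish, the pen or the swab can is moved more than 30 mm (distance of any of belt_dish, bench_dish, swab_can, pen from where it was at the start of the episode above 0.03 m).
It fails at once if a dish, the pen or the swab can is lifted (by more than 10 mm) (height (world z) of belt_dish above 0.128 m or height (world z) of any of bench_dish, swab_can, pen above 0.01 m).
It also fails if it takes over 72 s, if anything falls off the work surface, if the arm or the gripper's body presses on something with over 40 N, if the wrist force passes 120 N, or if a joint passes its speed limit or range.

## Robot

A 7-joint arm with a two-finger parallel gripper is mounted at the origin on the work surface. World frame = base frame: x ahead of the robot, y to its left, z up, the work surface at z = 0. Lengths are in m, angles in rad, forces in N, time in s.
With the tool pointing down it reaches from about 0.4 to 0.85 m from the base axis. Payload 10.4 kg.
Tool frame: the origin (TCP) lies at the very end of the fingers, on their centre line; the grasp point (between the pads) lies 19 mm behind it; z points along the fingers, y is the direction in which the jaws open and shut (so a half turn about z gives the same grasp; the last joint's range is limited). The gripper opens to 87 mm and grips with 3 to 60 N. Pads are 19 mm wide; open, the fingers measure 117 mm over their backs; the gripper's body (75 mm by 190 mm) begins 51 mm behind the grasp point.
Start: joints at [1.185, 0.332, -0.065, 1.46, 0.022, 1.35, -0.088], TCP at [0.222, -0.584, 0.223] pointing down, gripper open.
Joint ranges: [-2.6, 2.6], [-0.5, 2.12], [-1.47, 1.34], [0.16, 2.42], [-1.27, 4.41], [0.06, 2.06], [-2.6, 2.6]. Speed limits (rad/s): [2.22, 2.22, 2.79, 2.79, 3.14, 3.14, 3.14].

## Interface

Orientations are given as a 3x3 rotation matrix whose columns are the frame's x, y, z axes.
In Python, from bench import env, get_image, calibration gives the robot as it stands.
- The arm moves only by the tool send_rows, never from a script. Its arguments are lists of equal length, an entry for each row: "dp": the shift along the tool's x, y, z in m, a list of three; "dr": the turn, a rotation vector about the tool's x, y, z in rad, a list of three; "jaw": the opening, from -1 (shut) to 1 (fully open). In form: {"dp": [[x, y, z], ...], "dr": [[wx, wy, wz], ...], "jaw": [jaw, ...]}. A call has 1 to 12 rows; each row is the pose to reach, as a shift and turn from the pose commanded when the call began, along the tool's axes at that moment; what a row does not reach only later rows make up. A row lasts 1/12 s, in which the tool goes at most 41.7 mm and 7.16 degrees, less where a joint would pass 70% of its speed; a pose out of reach is approached as far as the arm can. A call with a gripper value outside its range is refused whole. The fingers move at their own pace and stop on an object; "force" is the grip in N (left out, the last holds). Time passes only in rows, so rows that repeat a pose let the fingers close. It gives the time, the measured TCP pose, the force and the opening at its end, in the units of the state.
- env.get_obs(): the state, without advancing time (a new reading comes with each control period).
- get_image(name): name is "scene" or "top"; returns the picture (480x640x3 uint8, red, green, blue); there is no depth.
- calibration(name): a dict with "fx", "fy", "cx", "cy" (pixels), "view" (4x4, takes a point from world to camera coordinates). Camera axes: x right, y down, z forward; pixel columns grow to the right and rows downward; lengths in m; the calibration is good to about 2 mm. A picture is of the moment at which its call begins. calibration takes no time and is no camera call.
- env.job_done(): hands the job in, once; it reports no verdict.
The state is a dict: "time_s": time; "q": joint angles; "qvel": joint speeds; "effort": joint torques, N m; "position": TCP position; "tool_rot": TCP orientation; "ft_force": force on the tool from outside, world axes, zero at the start; "wrist_torque": the same for the moment, N m; "grip_width": finger opening in m.
Only numpy, scipy, OpenCV 4.12 (cv2) and the standard library are available. Lean on these libraries where they do the work, as an engineer would, in place of code of your own. Each camera call takes 0.05 s, during which the arm holds its last target. There are 200 camera calls.

## Working session

There is one attempt and no reset: what is moved stays moved. The work goes in short steps, Python scripts to look and compute and a tool call to move; the robot and the scene stay as the last step left them, time stands still between calls to the robot, and variables do not carry over. Pictures are saved under pics/ and viewed, about 8 in all and at most 12, crops included, and the job is handed in when it is done.

Besides the shell and the picture viewer there is one more tool, called after "Request:" in YAML: its name, and indented under it one key for each argument. send_rows: Moves the arm, as the interface text tells. Its arguments: {"type":"object","properties":{"dp":{"type":"array"},"dr":{"type":"array"},"jaw":{"type":"array"},"force":{"type":"number"}},"required":["dp","dr","jaw"]}

```bash
mkdir -p pics; ls; python3 - <<'E'
from bench import env,get_image,calibration
import cv2,numpy as np
for n in("scene","top"):
    cv2.imwrite(f"pics/{n}0.png",cv2.cvtColor(get_image(n),cv2.COLOR_RGB2BGR))
    c=calibration(n);print(n,c["fx"],c["cx"],c["cy"],np.round(np.array(c["view"]),3).tolist())
o=env.get_obs();print(o["time_s"],o["position"],np.round(o["tool_rot"],3).tolist(),o["ft_force"],o["grip_width"])
E
```

```text
pics
scene 498.4066777306657 322.0399209126492 235.02025748179386 [[-0.864, 0.503, -0.01, 0.534], [0.413, 0.698, -0.585, -0.184], [-0.287, -0.509, -0.811, 1.338], [0.0, 0.0, 0.0, 1.0]]
top 564.446210659334 319.21480431006 231.33060811681878 [[-0.002, -1.0, 0.026, -0.041], [-0.985, -0.002, -0.173, 0.623], [0.173, -0.026, -0.985, 1.048], [0.0, 0.0, 0.0, 1.0]]
0.1 [ 0.22167809 -0.58399927  0.22183388] [[0.935, 0.355, -0.0], [0.355, -0.935, 0.001], [-0.0, -0.001, -1.0]] [0.27800537 0.70501724 0.97310837] 0.08713606738184097
```

View pics/scene0.png

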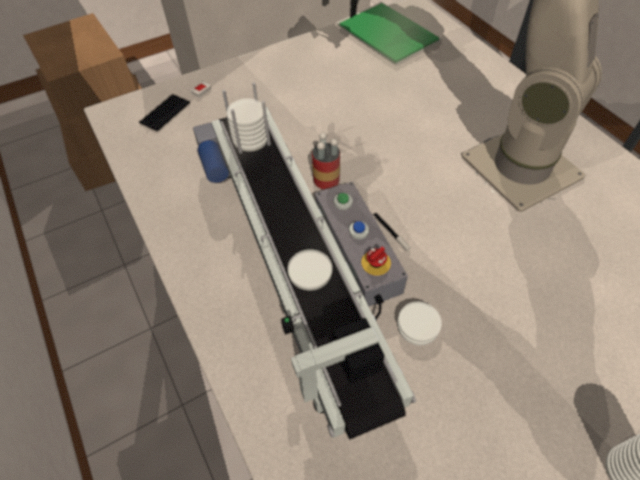

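View pics/top0.png

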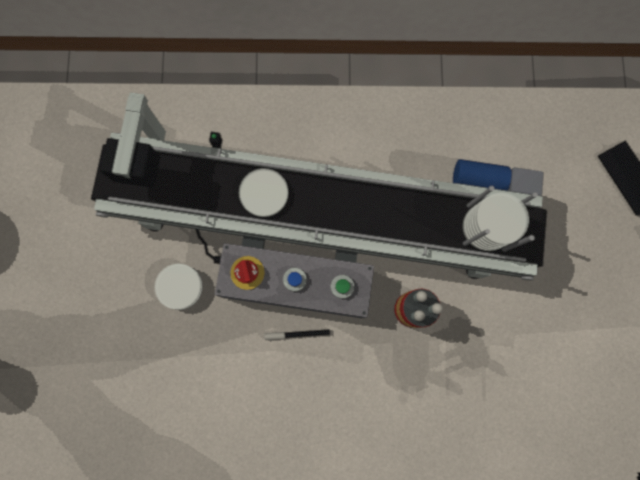

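Both views show the row: red stop top view (247,272), blue (295,280), green (343,287). The swab can is at (418,308), the dishes at (179,287) and (264,192), and the pen at (298,334).

```bash
cat > h.py <<'E'
from bench import env,get_image,calibration
import cv2,numpy as np
def ray(n,uv,z):
    c=calibration(n);V=np.array(c["view"]);R=V[:3,:3];t=V[:3,3]
    d=R.T@np.array([(uv[0]-c["cx"])/c["fx"],(uv[1]-c["cy"])/c["fy"],1]);o=-R.T@t
    return o+d*(z-o[2])/d[2]
def proj(n,p):
    c=calibration(n);V=np.array(c["view"]);q=V[:3,:3]@p+V[:3,3]
    return np.array([c["cx"]+c["fx"]*q[0]/q[2],c["cy"]+c["fy"]*q[1]/q[2]])
def tri(uvs):
    A=[];b=[]
    for n,uv in uvs.items():
        o=ray(n,uv,1.0);d=ray(n,uv,0)-o;d/=np.linalg.norm(d);P=np.eye(3)-np.outer(d,d);A.append(P);b.append(P@o)
    return np.linalg.lstsq(np.vstack(A),np.hstack(b),rcond=None)[0]
def blob(img,ranges,near,r):
    h=cv2.cvtColor(img,cv2.COLOR_RGB2HSV);m=np.zeros(h.shape[:2],np.uint8)
    for lo,hi in ranges:m|=cv2.inRange(h,np.array(lo),np.array(hi))
    k=np.zeros_like(m);cv2.circle(k,near,r,255,-1);m&=k
    ys,xs=np.nonzero(m);x,y,w,hh=cv2.boundingRect(m)
    return np.array([xs.mean(),ys.mean()]),(x,y,w,hh),len(xs)
COL={"red":[((0,130,60),(9,255,255)),((170,130,60),(180,255,255))],"yel":[((17,110,80),(35,255,255))],"blue":[((100,120,50),(125,255,255))],"green":[((45,100,40),(90,255,255))]}
E
python3 - <<'E'
from h import *
im={n:get_image(n) for n in("scene","top")}
near={"scene":{"red":(376,258),"yel":(376,262),"blue":(360,229),"green":(343,200)},"top":{"red":(247,272),"yel":(247,272),"blue":(295,280),"green":(343,287)}}
Z={"red":.105,"yel":.083,"blue":.102,"green":.102}
for k in Z:
    uv={}
    for n in im:
        c,bb,N=blob(im[n],COL[k],near[n][k],24 if n=="top" else 22);uv[n]=c
        print(k,n,c.round(1),bb,N,ray(n,c,Z[k]).round(4))
    print(k,"tri",tri(uv).round(4))
a=cv2.resize(im["top"][240:320,205:305],None,fx=5,fy=5,interpolation=cv2.INTER_CUBIC)
b=cv2.resize(im["scene"][215:295,330:420],None,fx=5,fy=5,interpolation=cv2.INTER_CUBIC)
p=np.zeros((400,800,3),np.uint8);p[:,:400]=a[:,:400];p[:,400:]=b[:,:400]
cv2.imwrite("pics/c1.png",p[:,:,::-1])
E
```

```text
red scene [376.6 256.9] (367, 247, 20, 20) 252 [0.541 0.097 0.105]
red top [245.8 271.3] (235, 260, 23, 23) 338 [0.5392 0.0948 0.105 ]
red tri [0.5395 0.0952 0.1015]
yel scene [375.2 266.8] (361, 253, 30, 23) 299 [0.548  0.1052 0.083 ]
yel top [248.1 273.6] (231, 256, 33, 34) 419 [0.5372 0.0927 0.083 ]
yel tri [0.5392 0.0949 0.0618]
blue scene [358.6 226.5] (354, 222, 10, 10) 84 [0.529  0.0087 0.102 ]
blue top [294.4 278.8] (288, 273, 14, 13) 140 [0.5258 0.0057 0.102 ]
blue tri [0.5264 0.0056 0.0966]
green scene [342.5 197.8] (339, 194, 8, 8) 55 [ 0.5164 -0.0797  0.102 ]
green top [342.5 285.9] (336, 280, 14, 13) 139 [ 0.5126 -0.083   0.102 ]
green tri [ 0.5134 -0.0836  0.0961]
```

View pics/c1.png

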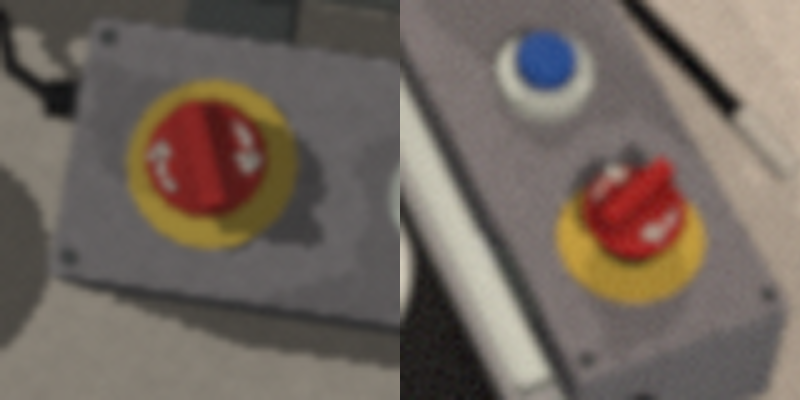

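```bash
python3 - <<'E'
from h import *
a=cv2.resize(get_image("top")[256:288,231:263],None,fx=12,fy=12,interpolation=cv2.INTER_CUBIC)
b=cv2.resize(get_image("scene")[242:274,362:394],None,fx=12,fy=12,interpolation=cv2.INTER_CUBIC)
p=np.hstack([a,b]);p=np.clip(p.astype(float)*1.5,0,255).astype(np.uint8)
cv2.imwrite("pics/c2.png",p[:,:,::-1])
for e in((372,260),(384,249)):print(ray("scene",e,.117).round(4))
c=np.array([.539,.094,.12]);
for d in(0,10,20,30):
    v=np.array([np.cos(np.radians(d)),np.sin(np.radians(d)),0])*.02
    print(d,[[((proj(n,c+s*v)-o)*12).round() for s in(1,-1)] for n,o in(("top",(231,256)),("scene",(362,242)))])
E
```

```text
[0.5586 0.1046 0.117 ]
[0.5217 0.0945 0.117 ]
0 [[array([175.,  43.]), array([170., 308.])], [array([ 85., 163.]), array([277.,  66.])]]
10 [[array([152.,  45.]), array([193., 306.])], [array([ 98., 177.]), array([264.,  52.])]]
20 [[array([129.,  51.]), array([215., 300.])], [array([113., 189.]), array([249.,  41.])]]
30 [[array([108.,  61.]), array([237., 290.])], [array([130., 199.]), array([232.,  32.])]]
```

View pics/c2.png

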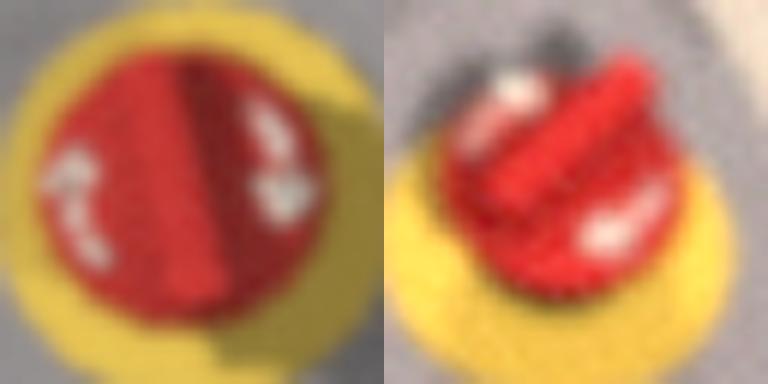

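Bar angle is about 12.5° from world x, and the stop axis is about (0.539, 0.093). Travelling over now with the jaws shut.

Request:
send_rows:
  dp:
    - [0.268,-0.26,0]
    - [0.268,-0.26,0]
    - [0.268,-0.26,0]
    - [0.268,-0.26,0]
    - [0.268,-0.26,0]
    - [0.268,-0.26,0]
    - [0.268,-0.26,0]
    - [0.268,-0.26,0]
    - [0.268,-0.26,0]
    - [0.268,-0.26,0]
    - [0.268,-0.26,0]
  dr:
    - [0,0,0]
    - [0,0,0]
    - [0,0,0]
    - [0,0,0]
    - [0,0,0]
    - [0,0,0]
    - [0,0,0]
    - [0,0,0]
    - [0,0,0]
    - [0,0,0]
    - [0,0,0]
  jaw: [-1,-1,-1,-1,-1,-1,-1,-1,-1,-1,-1]
  force: 20

```text
time_s: 1.22
position: [0.3811, -0.2442, 0.2229]
tool_rot: [[0.933, 0.359, 0.001], [0.359, -0.933, -0.001], [0.0, 0.001, -1.0]]
ft_force: [-0.5, -0.6, -0.6]
grip_width: 0.0216
```

Request:
send_rows:
  dp:
    - [0.2687,-0.2605,0.03]
    - [0.2687,-0.2605,0.03]
    - [0.2687,-0.2605,0.03]
    - [0.2687,-0.2605,0.03]
    - [0.2687,-0.2605,0.03]
    - [0.2687,-0.2605,0.03]
    - [0.2687,-0.2605,0.03]
    - [0.2687,-0.2605,0.03]
    - [0.2687,-0.2605,0.03]
    - [0.2687,-0.2605,0.03]
    - [0.2687,-0.2605,0.03]
    - [0.2687,-0.2605,0.03]
  dr:
    - [0,0,0.145]
    - [0,0,0.145]
    - [0,0,0.145]
    - [0,0,0.145]
    - [0,0,0.145]
    - [0,0,0.145]
    - [0,0,0.145]
    - [0,0,0.145]
    - [0,0,0.145]
    - [0,0,0.145]
    - [0,0,0.145]
    - [0,0,0.145]
  jaw: [-1,-1,-1,-1,-1,-1,-1,-1,-1,-1,-1,-1]

```text
time_s: 2.22
position: [0.539, 0.0914, 0.192]
tool_rot: [[0.977, 0.215, -0.001], [0.215, -0.977, -0.0], [-0.001, 0.0, -1.0]]
ft_force: [-0.2, -0.5, 0.2]
grip_width: 0.0004
```

Request:
send_rows:
  dp:
    - [0,0,0.02]
    - [0,0,0.04]
    - [0,0,0.062]
    - [0,0,0.062]
    - [0,0,0.062]
  dr:
    - [0,0,0]
    - [0,0,0]
    - [0,0,0]
    - [0,0,0]
    - [0,0,0]
  jaw: [-1,-1,-1,-1,-1]

```text
time_s: 2.63
position: [0.5384, 0.0904, 0.1303]
tool_rot: [[0.977, 0.213, -0.002], [0.213, -0.977, -0.001], [-0.002, 0.001, -1.0]]
ft_force: [0.9, -0.9, 0.5]
grip_width: 0.0007
```

```bash
python3 - <<'E'
from h import *
a=cv2.resize(get_image("top")[230:310,207:287],None,fx=5,fy=5,interpolation=cv2.INTER_CUBIC)
b=cv2.resize(get_image("scene")[210:290,335:415],None,fx=5,fy=5,interpolation=cv2.INTER_CUBIC)
p=np.clip(np.hstack([a,b]).astype(float)*1.3,0,255).astype(np.uint8)
cv2.imwrite("pics/c3.png",p[:,:,::-1])
o=env.get_obs();print(o["position"],o["ft_force"],o["time_s"])
print((proj("scene",o["position"])-(335,210))*5+[400,0])
E
```

```text
[0.53961104 0.09166727 0.13200737] [-0.27171813  0.5899778   0.05110873] 2.7333
[608.60063617 188.0089952 ]
```

View pics/c3.png

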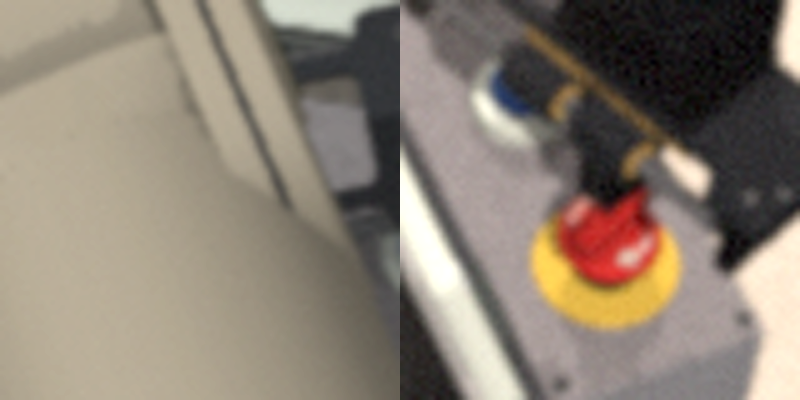

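The scene crop shows the closed fingertips right above the bar at about (608,195). Pressing in small steps.

Request:
send_rows:
  dp:
    - [0,-0.0015,0.008]
    - [0,-0.0015,0.01]
    - [0,-0.0015,0.0115]
    - [0,-0.0015,0.012]
    - [0,-0.0015,0.012]
  dr:
    - [0,0,0]
    - [0,0,0]
    - [0,0,0]
    - [0,0,0]
    - [0,0,0]
  jaw: [-1,-1,-1,-1,-1]

```text
time_s: 3.15
position: [0.5389, 0.0942, 0.1194]
tool_rot: [[0.976, 0.216, 0.001], [0.216, -0.976, -0.0], [0.001, 0.001, -1.0]]
ft_force: [-2.5, -1.5, 7.5]
grip_width: 0.0004
```

Request:
send_rows:
  dp:
    - [0,0,0.0005]
    - [0,0,0.001]
    - [0,0,0.0015]
    - [0,0,0.0015]
  dr:
    - [0,0,0]
    - [0,0,0]
    - [0,0,0]
    - [0,0,0]
  jaw: [-1,-1,-1,-1]

```text
time_s: 3.48
position: [0.539, 0.0942, 0.1182]
tool_rot: [[0.976, 0.216, 0.001], [0.216, -0.976, -0.001], [0.001, 0.001, -1.0]]
ft_force: [-3.3, -0.5, 10.2]
grip_width: 0.0004
```

Request:
send_rows:
  dp:
    - [0,0,0.0005]
    - [0,0,0.001]
    - [0,0,0.0015]
    - [0,0,0.0015]
  dr:
    - [0,0,0]
    - [0,0,0]
    - [0,0,0]
    - [0,0,0]
  jaw: [-1,-1,-1,-1]

```text
time_s: 3.82
position: [0.5389, 0.0942, 0.1166]
tool_rot: [[0.976, 0.216, 0.001], [0.216, -0.976, -0.0], [0.001, 0.001, -1.0]]
ft_force: [-2.9, -1.9, 9.5]
grip_width: 0.0004
```

Request:
send_rows:
  dp:
    - [0,0,0.0005]
    - [0,0,0.001]
    - [0,0,0.0015]
    - [0,0,0.002]
    - [0,0,0.002]
  dr:
    - [0,0,0]
    - [0,0,0]
    - [0,0,0]
    - [0,0,0]
    - [0,0,0]
  jaw: [-1,-1,-1,-1,-1]

```text
time_s: 4.23
position: [0.5389, 0.0942, 0.1146]
tool_rot: [[0.976, 0.216, 0.001], [0.216, -0.976, -0.001], [0.001, 0.001, -1.0]]
ft_force: [-2.6, -1.2, 8.4]
grip_width: 0.0006
```

Request:
send_rows:
  dp:
    - [0,0,0.0005]
    - [0,0,0.001]
    - [0,0,0.0015]
    - [0,0,0.0015]
  dr:
    - [0,0,0]
    - [0,0,0]
    - [0,0,0]
    - [0,0,0]
  jaw: [-1,-1,-1,-1]

```text
time_s: 4.57
position: [0.539, 0.0942, 0.1133]
tool_rot: [[0.976, 0.216, 0.001], [0.216, -0.976, -0.001], [0.001, 0.001, -1.0]]
ft_force: [-3.2, -2.1, 11.6]
grip_width: 0.0002
```

Request:
send_rows:
  dp:
    - [0,0,0.0005]
    - [0,0,0.001]
    - [0,0,0.001]
  dr:
    - [0,0,0]
    - [0,0,0]
    - [0,0,0]
  jaw: [-1,-1,-1]

```text
time_s: 4.82
position: [0.539, 0.0942, 0.1123]
tool_rot: [[0.976, 0.216, 0.001], [0.216, -0.976, -0.001], [0.001, 0.001, -1.0]]
ft_force: [-3.8, -2.0, 11.3]
grip_width: -0.0
```

Request:
send_rows:
  dp:
    - [0,0,-0.001]
    - [0,0,-0.0015]
    - [0,0,-0.002]
    - [0,0,-0.002]
  dr:
    - [0,0,0]
    - [0,0,0]
    - [0,0,0]
    - [0,0,0]
  jaw: [-1,-1,-1,-1]

```text
time_s: 5.15
position: [0.539, 0.0943, 0.1144]
tool_rot: [[0.976, 0.216, 0.001], [0.216, -0.976, -0.001], [0.001, 0.001, -1.0]]
ft_force: [-3.8, -1.4, 11.2]
grip_width: 0.0003
```

Request:
send_rows:
  dp:
    - [0,0,-0.001]
    - [0,0,-0.0015]
    - [0,0,-0.0015]
  dr:
    - [0,0,0]
    - [0,0,0]
    - [0,0,0]
  jaw: [-1,-1,-1]

```text
time_s: 5.4
position: [0.5388, 0.0942, 0.115]
tool_rot: [[0.976, 0.216, 0.001], [0.216, -0.976, -0.0], [0.001, 0.0, -1.0]]
ft_force: [-0.8, -1.0, 3.8]
grip_width: 0.0005
```

Force fell away at z≈0.115, so the head stays down, which is consistent with latching. Lifting off and opening to about 18 mm.

Request:
send_rows:
  dp:
    - [0,0,-0.01]
    - [0,0,-0.02]
    - [0,0,-0.02]
    - [0,0,-0.02]
    - [0,0,-0.02]
    - [0,0,-0.02]
  dr:
    - [0,0,0]
    - [0,0,0]
    - [0,0,0]
    - [0,0,0]
    - [0,0,0]
    - [0,0,0]
  jaw: [-1,-0.58,-0.58,-0.58,-0.58,-0.58]

```text
time_s: 5.9
position: [0.5384, 0.0941, 0.1342]
tool_rot: [[0.976, 0.216, -0.0], [0.216, -0.976, -0.0], [-0.0, 0.0, -1.0]]
ft_force: [0.0, -1.1, -0.6]
grip_width: 0.0173
```

```bash
python3 - <<'E'
from h import *
im=get_image("scene")
b=cv2.resize(im[215:290,340:415],None,fx=8,fy=8,interpolation=cv2.INTER_CUBIC)
p=np.clip(b.astype(float)*1.4,0,255).astype(np.uint8)
o=env.get_obs();P=o["position"];R=np.array(o["tool_rot"])
for s in(-1,1):
  q=(proj("scene",P+s*R[:,1]*.009)-(340,215))*8;print(q)
for z in(.120,.114):print(z,[((proj("scene",np.array([.539,.0935,z])+s*.02*R[:,0])-(340,215))*8).round() for s in(-1,1)])
cv2.imwrite("pics/c4.png",p[:,:,::-1])
print(P,o["ft_force"],o["grip_width"],o["time_s"])
E
```

```text
[329.49908725 281.96851425]
[278.66985923 239.78701389]
0.12 [array([349., 248.]), array([242., 335.])]
0.114 [array([347., 260.]), array([241., 347.])]
[0.53832101 0.0941481  0.13417959] [ 1.03182327  0.28407433 -0.39748149] 0.017586736643183006 5.95
```

View pics/c4.png

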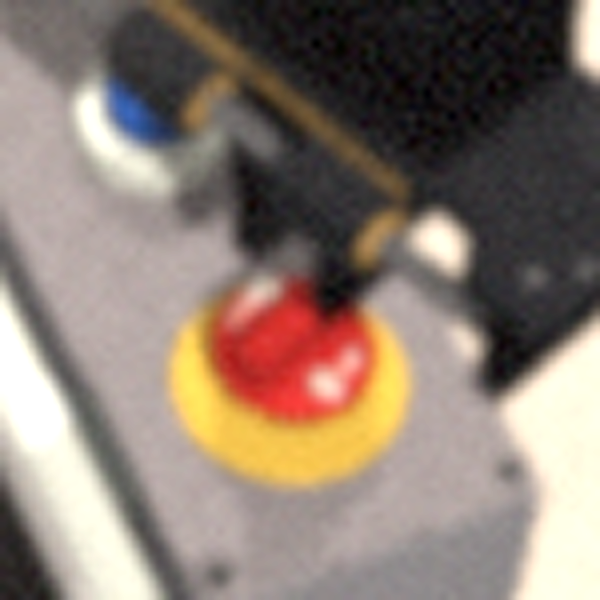

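The head sits low on the collar, and the fingers straddle the bar (tips at about (250,245) and (335,300), near bar end at (245,350)). Descending beside the bar.

Request:
send_rows:
  dp:
    - [0,0,0.01]
    - [0,0,0.016]
    - [0,0,0.02]
    - [0,0,0.021]
    - [0,0,0.021]
    - [0,0,0.021]
  dr:
    - [0,0,0]
    - [0,0,0]
    - [0,0,0]
    - [0,0,0]
    - [0,0,0]
    - [0,0,0]
  jaw: [-0.58,-0.58,-0.58,-0.58,-0.58,-0.58]

```text
time_s: 6.45
position: [0.5386, 0.0943, 0.1135]
tool_rot: [[0.976, 0.216, -0.0], [0.216, -0.976, 0.0], [-0.0, -0.0, -1.0]]
ft_force: [0.0, -0.3, 0.3]
grip_width: 0.0185
```

Request:
send_rows:
  dp:
    - [0,0,0.0015]
    - [0,0,0.003]
    - [0,0,0.0035]
    - [0,0,0.0035]
  dr:
    - [0,0,0]
    - [0,0,0]
    - [0,0,0]
    - [0,0,0]
  jaw: [-0.58,-0.58,-0.58,-0.58]

```text
time_s: 6.78
position: [0.5385, 0.0942, 0.1099]
tool_rot: [[0.976, 0.216, -0.0], [0.216, -0.976, -0.0], [-0.0, 0.0, -1.0]]
ft_force: [-0.2, -0.7, 0.6]
grip_width: 0.0184
```

Request:
send_rows:
  dp:
    - [0,0,0]
    - [0,0,0]
    - [0,0,0]
    - [0,0,0]
    - [0,0,0]
    - [0,0,0]
    - [0,0,0]
    - [0,0,0]
  dr:
    - [0,0,0.06]
    - [0,0,0.12]
    - [0,0,0.18]
    - [0,0,0.24]
    - [0,0,0.3]
    - [0,0,0.36]
    - [0,0,0.4]
    - [0,0,0.4]
  jaw: [-0.58,-0.58,-0.58,-0.58,-0.58,-0.58,-0.58,-0.58]

```text
time_s: 7.45
position: [0.5383, 0.0946, 0.1101]
tool_rot: [[0.983, -0.183, -0.0], [-0.183, -0.983, 0.0], [-0.0, -0.0, -1.0]]
ft_force: [-2.5, 0.9, 0.4]
grip_width: 0.0182
```

```bash
python3 -c "
from h import *
o=env.get_obs();print(o['position'],o['ft_force'],o['wrist_torque'],o['grip_width'])"
```

```text
[0.53829397 0.09463933 0.11008386] [-2.47056619  0.87474497  0.39753595] [0.32969542 0.41040701 0.0713647 ] 0.018225640203182007
```

Request:
send_rows:
  dp:
    - [0,0,0]
    - [0,0,0]
    - [0,0,0]
    - [0,0,0]
    - [0,0,0]
    - [0,0,0]
    - [0,0,0]
  dr:
    - [0,0,0.06]
    - [0,0,0.12]
    - [0,0,0.18]
    - [0,0,0.24]
    - [0,0,0.3]
    - [0,0,0.35]
    - [0,0,0.35]
  jaw: [-0.58,-0.58,-0.58,-0.58,-0.58,-0.58,-0.58]

```text
time_s: 8.03
position: [0.5387, 0.0952, 0.1104]
tool_rot: [[0.862, -0.508, 0.001], [-0.508, -0.862, 0.001], [0.0, -0.001, -1.0]]
ft_force: [-1.0, 2.9, 1.2]
grip_width: 0.0182
```

Request:
send_rows:
  dp:
    - [0,0,0]
    - [0,0,0]
    - [0,0,0]
    - [0,0,0]
    - [0,0,0]
  dr:
    - [0,0,0.06]
    - [0,0,0.12]
    - [0,0,0.18]
    - [0,0,0.22]
    - [0,0,0.22]
  jaw: [-0.58,-0.58,-0.58,-0.58,-0.58]

```text
time_s: 8.45
position: [0.5389, 0.0953, 0.1104]
tool_rot: [[0.731, -0.682, 0.001], [-0.682, -0.731, 0.002], [-0.0, -0.002, -1.0]]
ft_force: [-0.7, 3.9, -3.3]
grip_width: 0.0185
```

```bash
python3 - <<'E'
from h import *
im=get_image("scene")
b=cv2.resize(im[215:290,340:415],None,fx=8,fy=8,interpolation=cv2.INTER_CUBIC)
cv2.imwrite("pics/c5.png",np.clip(b.astype(float)*1.4,0,255).astype(np.uint8)[:,:,::-1])
o=env.get_obs();print(o['position'],o['ft_force'],o['wrist_torque'],o['grip_width'])
E
```

```text
[0.53888443 0.0954944  0.11055432] [ 2.02983427  2.6078276  -1.19339865] [ 0.63253518 -0.26787682  0.07291007] 0.01852557689505848
```

View pics/c5.png

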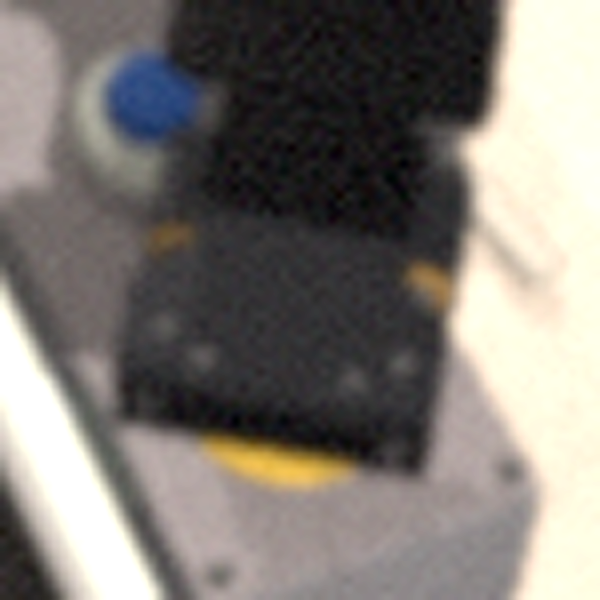

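The gripper hides the head in this view. I'll turn slightly further for margin, turn back to the start angle, then lift.

Request:
send_rows:
  dp:
    - [0,0,0]
    - [0,0,0]
    - [0,0,0]
    - [0,0,0]
  dr:
    - [0,0,0.05]
    - [0,0,0.1]
    - [0,0,0.1]
    - [0,0,0.1]
  jaw: [-0.58,-0.58,-0.58,-0.58]

```text
time_s: 8.83
position: [0.539, 0.0955, 0.1104]
tool_rot: [[0.661, -0.75, 0.002], [-0.75, -0.661, -0.001], [0.001, -0.001, -1.0]]
ft_force: [2.5, 2.5, 0.5]
grip_width: 0.0183
```

Request:
send_rows:
  dp:
    - [0,0,0]
    - [0,0,0]
    - [0,0,0]
    - [0,0,0]
    - [0,0,0]
    - [0,0,0]
    - [0,0,0]
    - [0,0,0]
    - [0,0,0]
    - [0,0,0]
    - [0,0,0]
    - [0,0,0]
  dr:
    - [0,0,-0.1]
    - [0,0,-0.2]
    - [0,0,-0.3]
    - [0,0,-0.4]
    - [0,0,-0.5]
    - [0,0,-0.6]
    - [0,0,-0.7]
    - [0,0,-0.8]
    - [0,0,-0.9]
    - [0,0,-1.0]
    - [0,0,-1.07]
    - [0,0,-1.07]
  jaw: [-0.58,-0.58,-0.58,-0.58,-0.58,-0.58,-0.58,-0.58,-0.58,-0.58,-0.58,-0.58]

```text
time_s: 9.83
position: [0.5384, 0.0933, 0.1097]
tool_rot: [[0.975, 0.221, -0.001], [0.221, -0.975, -0.001], [-0.001, 0.001, -1.0]]
ft_force: [0.2, 0.3, -0.1]
grip_width: 0.0183
```

Request:
send_rows:
  dp:
    - [0,0,-0.01]
    - [0,0,-0.03]
    - [0,0,-0.05]
    - [0,0,-0.05]
    - [0,0,-0.05]
  dr:
    - [0,0,0]
    - [0,0,0]
    - [0,0,0]
    - [0,0,0]
    - [0,0,0]
  jaw: [-0.58,-0.58,-0.58,-1,-1]

```text
time_s: 10.25
position: [0.5394, 0.094, 0.1616]
tool_rot: [[0.977, 0.215, 0.003], [0.215, -0.977, 0.0], [0.003, 0.0, -1.0]]
ft_force: [0.8, -0.1, -0.7]
grip_width: 0.0112
```

```bash
python3 - <<'E'
from h import *
im=get_image("scene")
b=cv2.resize(im[215:290,340:415],None,fx=8,fy=8,interpolation=cv2.INTER_CUBIC)
cv2.imwrite("pics/c6.png",np.clip(b.astype(float)*1.4,0,255).astype(np.uint8)[:,:,::-1])
o=env.get_obs();print(o['position'],o['ft_force'],o['wrist_torque'],o['grip_width'])
for z in(.120,.114):print(z,[((proj("scene",np.array([.539,.0935,z])+s*.02*np.array([.976,.216,0]))-(340,215))*8).round() for s in(-1,1)])
E
```

```text
[0.53867469 0.09398753 0.16048246] [-0.54604916 -0.46831516 -0.48579965] [-0.04181207  0.02650199 -0.01895772] 0.007974416633163846
0.12 [array([349., 248.]), array([242., 335.])]
0.114 [array([347., 261.]), array([241., 347.])]
```

View pics/c6.png

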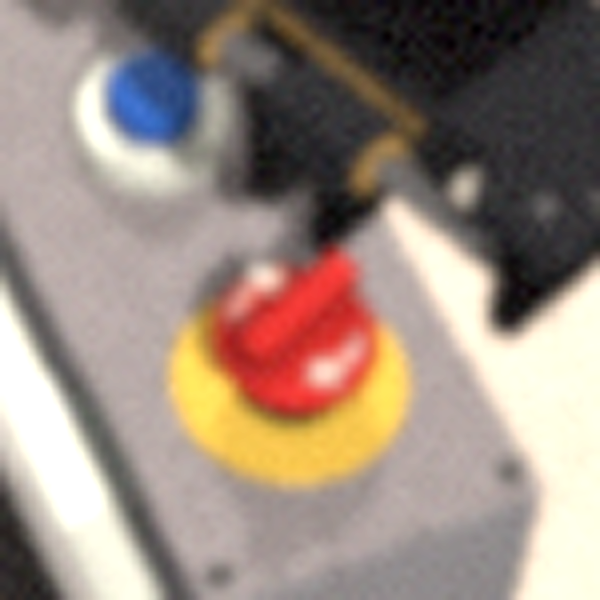

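The head matches its initial appearance: lower edge back at row 266.5 (267.5 when latched), bar end at (371,258) as before. It's out and turned back. Moving to blue at about (0.526, 0.005).

Request:
send_rows:
  dp:
    - [-0.016,0.042,0]
    - [-0.032,0.084,0]
    - [-0.032,0.084,0]
    - [-0.032,0.084,0.02]
    - [-0.032,0.084,0.04]
    - [-0.032,0.084,0.05]
    - [-0.032,0.084,0.05]
    - [-0.032,0.084,0.05]
  dr:
    - [0,0,0]
    - [0,0,0]
    - [0,0,0]
    - [0,0,0]
    - [0,0,0]
    - [0,0,0]
    - [0,0,0]
    - [0,0,0]
  jaw: [-1,-1,-1,-1,-1,-1,-1,-1]

```text
time_s: 10.97
position: [0.5251, 0.0053, 0.1097]
tool_rot: [[0.976, 0.216, -0.002], [0.216, -0.976, -0.001], [-0.002, 0.0, -1.0]]
ft_force: [0.1, -0.5, 0.4]
grip_width: 0.0002
```

```bash
python3 - <<'E'
from h import *
im=get_image("scene")
print(blob(im,COL["red"],(376,258),22),"initially 376.6 256.9 (367,247,20,20) 252")
b=cv2.resize(im[190:265,325:400],None,fx=8,fy=8,interpolation=cv2.INTER_CUBIC)
cv2.imwrite("pics/c7.png",np.clip(b.astype(float)*1.4,0,255).astype(np.uint8)[:,:,::-1])
o=env.get_obs();print(o['position'],o['ft_force'],o['grip_width'])
E
```

```text
(array([376.58498024, 257.06324111]), (367, 247, 20, 20), 253) initially 376.6 256.9 (367,247,20,20) 252
[0.52567318 0.00539514 0.110498  ] [-0.1782779   0.43215196 -0.32483908] 0.0004187831889826438
```

View pics/c7.png

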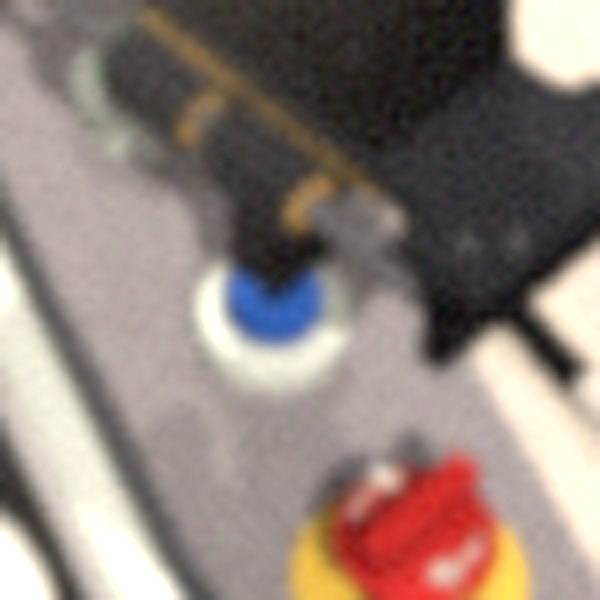

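The red blob equals its initial one, and the fingertip is over the blue cap at (275,285). Pressing.

Request:
send_rows:
  dp:
    - [0,0,0.007]
    - [0,0,0.01]
    - [0,0,0.012]
    - [0,0,0.0125]
    - [0,0,0.0125]
  dr:
    - [0,0,0]
    - [0,0,0]
    - [0,0,0]
    - [0,0,0]
    - [0,0,0]
  jaw: [-1,-1,-1,-1,-1]

```text
time_s: 11.43
position: [0.5261, 0.0055, 0.0981]
tool_rot: [[0.976, 0.216, 0.001], [0.216, -0.976, 0.0], [0.001, 0.0, -1.0]]
ft_force: [1.9, -0.2, 4.6]
grip_width: 0.0006
```

Request:
send_rows:
  dp:
    - [0,0,0.0005]
    - [0,0,0.001]
    - [0,0,0.0015]
    - [0,0,0.0015]
    - [0,0,0.0015]
  dr:
    - [0,0,0]
    - [0,0,0]
    - [0,0,0]
    - [0,0,0]
    - [0,0,0]
  jaw: [-1,-1,-1,-1,-1]

```text
time_s: 11.85
position: [0.5261, 0.0055, 0.0965]
tool_rot: [[0.976, 0.216, 0.001], [0.216, -0.976, 0.0], [0.001, 0.0, -1.0]]
ft_force: [2.8, 1.4, 5.7]
grip_width: 0.0003
```

Request:
send_rows:
  dp:
    - [0,0,0.0005]
    - [0,0,0.001]
    - [0,0,0.0015]
    - [0,0,0.0015]
  dr:
    - [0,0,0]
    - [0,0,0]
    - [0,0,0]
    - [0,0,0]
  jaw: [-1,-1,-1,-1]

```text
time_s: 12.18
position: [0.5262, 0.0055, 0.0962]
tool_rot: [[0.976, 0.216, 0.002], [0.216, -0.976, 0.001], [0.002, -0.0, -1.0]]
ft_force: [-3.1, 1.5, 18.9]
grip_width: 0.0005
```

The force jumped to 19 N, so the button is at its end stop. Retreating up and back toward the robot.

Request:
send_rows:
  dp:
    - [0,0,-0.005]
    - [0,0,-0.02]
    - [0,0,-0.05]
    - [0,0,-0.09]
    - [0,0,-0.13]
    - [0,0,-0.16]
    - [-0.04,0.04,-0.16]
    - [-0.06,0.08,-0.16]
    - [-0.08,0.12,-0.16]
    - [-0.08,0.16,-0.16]
    - [-0.08,0.16,-0.16]
    - [-0.08,0.16,-0.16]
  dr:
    - [0,0,0]
    - [0,0,0]
    - [0,0,0]
    - [0,0,0]
    - [0,0,0]
    - [0,0,0]
    - [0,0,0]
    - [0,0,0]
    - [0,0,0]
    - [0,0,0]
    - [0,0,0]
    - [0,0,0]
  jaw: [-1,-1,-1,-1,-1,-1,-1,-1,-1,-1,-1,-1]

```text
time_s: 13.18
position: [0.48, -0.1733, 0.254]
tool_rot: [[0.978, 0.209, -0.002], [0.209, -0.978, -0.001], [-0.002, 0.001, -1.0]]
ft_force: [-0.4, 0.1, 0.0]
grip_width: 0.0008
```

```bash
python3 - <<'E'
from h import *
im=get_image("scene")
for k,c in(("red",(376,258)),("blue",(360,229)),("green",(343,200))):print(k,blob(im,COL[k],c,22))
cv2.imwrite("pics/s8.png",im[:,:,::-1])
o=env.get_obs();print(o['position'],o['ft_force'],o['time_s'])
E
```

```text
red (array([376.64143426, 256.96414343]), (367, 247, 20, 20), 251)
blue (array([358.5875, 226.675 ]), (354, 222, 10, 10), 80)
green (array([342.5       , 197.62068966]), (339, 194, 8, 8), 58)
[ 0.48055565 -0.17041224  0.25377109] [ 0.22738456  0.82871822 -0.44065377] 13.2333
```

View pics/s8.png

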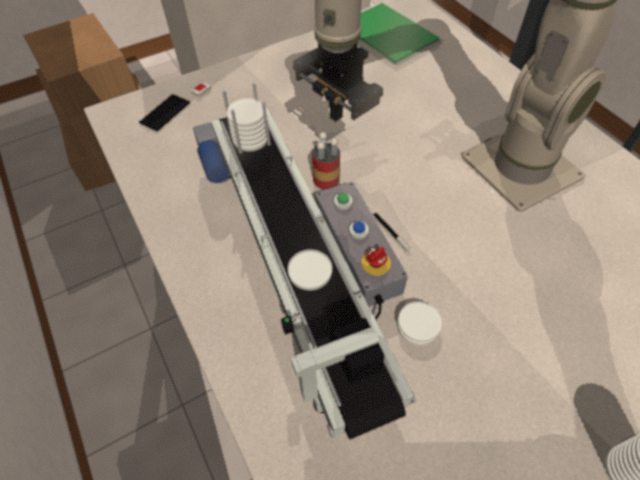

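Everything is back at its initial pixels: red (377,257), blue (359,227), green (343,198), with the can, dishes and pen unmoved. The arm is clear.

```bash
python3 -c "
from bench import env
print(env.job_done())"
```

```text
the job is handed in; nothing more can be done
None
```

I ran the emergency-stop check in order and handed the job in at about 13 s of robot time; the hand-in gives no verdict.

- **Red button pushed in:** I pressed it with the closed fingertips, at no more than about 12 N measured. When I lifted off, the force faded at about z = 0.115 m, so the head had stayed down and latched.
- **Twist and release:** I turned the head clockwise about 0.7 rad (estimated from the tool's turn), with the fingers set about 18 mm apart beside the bar. I then turned back and lifted off. The gripper hid the head during the twist, so I confirmed it was out and turned back only afterwards, in the scene camera.
- **Blue reset:** I pressed it to its end stop, where the force jumped from about 6 to 19 N, and then let it come back.

**Last checks:** in the final scene picture the red, blue and green buttons are within 0.2 pixels of their starting positions. By eye, the dishes, the pen and the swab can have not moved. The arm is clear, with no contact force. No check failed. The joint values can't be read directly, so these results rest on the pictures and the measured forces.

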